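# Draw a dropped clamping washer out from behind the plate reader's guard

### The job

A stainless clamping washer has dropped into the sunken shuttle well behind the plate reader's fixed clear guard. Take the hooked rod from its rest, reach it in under the guard, drop the hook into the washer's hole and draw the washer out, up the bevel and along the open front deck until it comes up snugly against the adjustable stop bar; keep the hook down with light pressure only, pull gently, touch the washer with nothing but the rod and do not bump the reader. Then lay the rod back on its rest, hook hanging down, leave the washer lying flat on the front deck by the stop bar and disturb nothing else.

Things in the scene. Friction and masses are not known exactly. Their poses are not given: they have to be found in the camera images.
- rod_grip (a point): Hooked rod, at the start lying on its rest. The point is on its axis, where its black handle is gripped; x along the rod to the hook, z up. Handle 20 mm wide, 22 high, from 75 mm behind this point to 45 ahead; then a steel shank of 6 mm diameter to 205 mm ahead, bent straight down there and cut off square 45 mm below the axis. About 130 g, centre of mass about 34 mm ahead of this point.
- washer_mid (a point): Dropped stainless clamping washer, flat on the well floor behind the guard, about 45 g: outer diameter 36 mm, hole 9 mm, 6 mm thick. The point is the middle of its hole at half its thickness.
- mouth (a point): Middle of the guard's mouth, level with the front deck (100 mm above the bench). x along the mouth, y straight out, z up. The front deck runs from y = 14 to y = 134 mm, 400 mm wide, and carries the stop bar (see reader). From y = 14 to y = 0 a bevel slopes down 6 mm to the well floor, which runs on level behind the guard to y = -270 mm, 260 mm wide.
- sash (a point): Middle of the lower edge of the guard's front sash, above mouth: 67 mm above the front deck, 73 mm above the well floor. The opening below it is 326 mm wide between two posts. The guard, fixed and of clear plastic, has a roof 97 to 102 mm above the front deck and side panels, and covers all from the mouth to 272 mm behind it.
- rest_seat (a point): The rod's rest, fixed on the bench: rod_grip lies here, 80 mm above the bench, when the rod is home; same axes. Two uprights 8 mm thick with open flared notches: 58 mm behind this point for the handle (28 mm wide at its floor) and 90 mm ahead for the shank (16 mm wide). Their ears end 11 mm above the axis at the handle, 19 mm above it at the shank. Between them is free.
- rest_front (a point): On the axis of the rod at home, over the rest's front upright, 90 mm ahead of rest_seat.
- microplate: Bystander: white microplate 128 x 86 x 14.5 mm on the shuttle carrier deeper in the well, about 205 mm behind the mouth; origin under its centre. Leave it alone.
- blank: Bystander: solid steel disc, diameter 30 mm, 6 mm thick, without a hole, in the well to one side of the washer; origin under its centre. Leave it alone.
- bracket: Bystander: aluminium angle bracket, 40 x 40 x 14 mm, on the front deck near its low-x end; origin under its corner. Leave it alone.
- bottle: Bystander: amber bottle, 64 mm diameter, 130 mm high, on the bench; origin under its centre.
- beaker: Bystander: glass beaker, 70 mm diameter, 85 mm high, on the bench; origin under its centre.
- driver: Bystander: screwdriver 170 mm long lying on the bench.
- rod: The hooked rod as a body; its frame is that of rod_grip.
- washer: The washer itself, its origin at the centre of its underside.
- reader: Grey plate reader with guard, fixed; 298 mm high behind the guard. Origin on the bench below mouth, same axes. An aluminium stop bar 9 mm high, 10 thick lies across the front deck, clamped tight; its inner face may be anywhere from y = 80 to 112 mm: find it by feel. A pull of 5 to 8 N seats the washer against it. The rod must never press on reader, stop or washer over 15 N.
Not all that is in view belongs to the job. What is shaped like the part that bears rest_seat but purple is not meant.

How it is judged:
By the outcome, as a careful person would: the job done as asked, in the order asked, and still so for the second after the job is handed in, with the robot touching nothing.
It also fails if it takes over 72 s, if anything falls off the work surface, if the arm or the gripper's body presses on something with over 40 N, if the wrist force passes 120 N, or if a joint passes its speed limit or range.

### The arm

A 6-joint arm with a two-finger parallel gripper is mounted at the origin on the work surface. World frame = base frame: x ahead of the robot, y to its left, z up, the work surface at z = 0. Lengths are in m, angles in degrees, forces in N, time in s.
With the tool pointing down it reaches from about 0.4 to 0.825 m from the base axis. Payload 7 kg.
Tool frame: the origin (TCP) lies midway between the tips of the shut fingers; the grasp point (between the pads) lies 19 mm behind it; z points along the fingers, y is the line along which they close (so a half turn about z gives the same grasp; the last joint's range is limited). The gripper opens to 88 mm and grips with 3 to 60 N. Pads are 19 mm wide; open, the fingers measure 130 mm over their backs; the gripper's body (78 mm by 193 mm) begins 47 mm behind the grasp point.
Start: joints at [87.955, 20.546, 0.682, 0, -70.136, -16.507], TCP at [0.215, 0.64, 0.227] pointing down, gripper open.
Joint ranges: [-176.03, 176.03], [-82.01, 121.73], [-58.28, 71.71], [-173.87, 95.51], [-174.79, -0.11], [-173.66, 173.66]. Speed limits (degrees/s): [136.94, 136.94, 172.46, 180, 180, 180].

### API

Orientations are given as [roll, pitch, yaw] about the fixed x, y, z axes, in that order (R = Rz(yaw) Ry(pitch) Rx(roll)).
In Python, from plant import r gives the robot as it stands. The module is installed in compiled form; this text tells all that it offers.
- The arm moves only by the tool play_rows, never from a script. Its argument "rows" is a list of rows, each an object with "slide": the shift along the tool's x, y, z as a fraction of full scale, a list of three; "delta_rot": the turn, a rotation vector about the tool's x, y, z as a fraction of full scale, a list of three; "fingers": the opening, from -1 (shut) to 1 (fully open). In form: [{"slide": [x, y, z], "delta_rot": [rx, ry, rz], "fingers": fingers}, ...]. A call has 1 to 8 rows; each row shifts and turns the commanded pose from where the row before left it, along the tool's axes as they then stand; what a row does not reach is not made up. Full scale, the value 1, is 0.15 m for a shift and 0.08 rad for a turn. A row lasts 1/8 s, in which the tool goes at most 62.5 mm and 10.7 degrees, less where a joint would pass 70% of its speed; a pose out of reach is approached as far as the arm can. A call with a number of a shift or a turn outside -1 to 1 is refused whole. A call with a gripper value outside its range is refused whole. The fingers move at their own pace and stop on an object; "squeeze" is the grip in N (left out, the last holds). Time passes only in rows, so rows that do not move let the fingers close. It gives the time, the measured TCP pose, the force, the opening and the grip force at its end, in the units of the state.
- r.get_state(): the state, without advancing time (a new reading comes with each control period).
- r.capture(name): name is "scene" or "side" or "wrist"; returns a dict with "image" (480x640x3 uint8, blue, green, red), "fx", "fy", "cx", "cy" (pixels), "distortion" ([k1, k2, p1, p2, k3] as OpenCV has them; the pictures are not rectified), "R" (3x3) and "t" (3): a world point X has camera coordinates R X + t; the wrist camera has in their place "T_tool_cam" (4x4, takes a point from camera to tool coordinates, whose origin is the TCP and whose axes are the flange's). Camera axes: x right, y down, z forward; pixel columns grow to the right and rows downward; lengths in m; the calibration is good to about 2 mm. A picture is of the moment at which its call begins: read the wrist's pose just before it. There is no depth.
- r.close_job(): hands the job in; it is judged then, once.
The state is a dict: "time_s": time; "joints": joint angles; "qd": joint speeds; "joint_torque": joint torques, N m; "tcp_pos": TCP position; "eef_rot": TCP orientation; "contact_force": force on the tool from outside, world axes, zero at the start; "moment": the same for the moment, N m; "gripper_width": finger opening in m; "gripper_force": force on a finger pad.
Only numpy, scipy, OpenCV 4.12 (cv2) and the standard library are available. Lean on these libraries where they do the work, as an engineer would, in place of code of your own. Each camera call takes 0.05 s, during which the arm holds its last target. There are 200 camera calls.

## Working session

There is one attempt and no reset: what is moved stays moved. The work goes in short steps, Python scripts to look and compute and a tool call to move; the robot and the scene stay as the last step left them, time stands still between calls to the robot, and variables do not carry over. Pictures are saved under pics/ and viewed, at most 10 in all, crops included, and the job is handed in when it is done.

Besides the shell and the picture viewer there is one more tool, called after "Request:" as name(argument=value, ...) on one line, values as JSON. play_rows: Moves the arm, as the interface text tells. Shift numbers are shares of 0.15 m and turn numbers shares of 0.08 rad, none past 1 either way. Its arguments: {"type":"object","properties":{"rows":{"type":"array"},"squeeze":{"type":"number"}},"required":["rows"]}

```bash
mkdir -p pics
cat > h.py <<'E'
import numpy as np, cv2
from plant import r
from scipy.spatial.transform import Rotation as Ro
def snap(name,fn):
    s=r.get_state(); c=r.capture(name); cv2.imwrite('pics/'+fn+'.png',c['image'])
    if 'R' not in c:
        T=np.eye(4);T[:3,:3]=Ro.from_euler('xyz',s['eef_rot'],degrees=True).as_matrix();T[:3,3]=s['tcp_pos']
        M=np.linalg.inv(T@np.array(c['T_tool_cam'])); c['R']=M[:3,:3];c['t']=M[:3,3]
    d={k:np.array(c[k]) for k in('R','t','distortion')};d['K']=np.array([[c['fx'],0,c['cx']],[0,c['fy'],c['cy']],[0,0,1]])
    np.savez('pics/'+fn+'.npz',**d)
def ray(fn,px):
    d=np.load('pics/'+fn+'.npz');p=cv2.undistortPoints(np.array([[px]],float),d['K'],d['distortion'])[0,0]
    o=-d['R'].T@d['t'];v=d['R'].T@np.array([*p,1]);return o,v/np.linalg.norm(v)
def atz(fn,px,z):
    o,v=ray(fn,px);return o+v*(z-o[2])/v[2]
def tri(obs):
    A=np.zeros((3,3));b=np.zeros(3)
    for fn,px in obs:
        o,v=ray(fn,px);P=np.eye(3)-np.outer(v,v);A+=P;b+=P@o
    x=np.linalg.solve(A,b);return x,[np.linalg.norm(np.cross(x-ray(f,p)[0],ray(f,p)[1])) for f,p in obs]
def proj(fn,X):
    d=np.load('pics/'+fn+'.npz');return cv2.projectPoints(np.array(X,float).reshape(-1,3),cv2.Rodrigues(d['R'])[0],d['t'],d['K'],d['distortion'])[0].reshape(-1,2)
E
python3 - <<'E'
from h import *
s=r.get_state();print(s)
snap('scene','s0');snap('side','d0');snap('wrist','w0')
for f in('s0','d0'):
    d=np.load(f'pics/{f}.npz');print(f,-d['R'].T@d['t'],d['R'][2],d['K'][0,0])
E
```

```text
{'time_s': 0.0, 'joints': array([ 8.79554307e+01,  2.05913956e+01,  6.33002502e-01, -1.97796554e-02,
       -7.01356564e+01, -1.65063216e+01]), 'qd': array([ 0.03041063,  0.05784389,  0.02245519, -0.02767952,  0.05761506,
        0.02058825]), 'joint_torque': array([-3.04603818e-04, -5.82714272e+01,  2.93052453e+01,  6.99722573e+00,
        6.85457155e-03, -1.72159080e-04]), 'tcp_pos': array([0.21462735, 0.6394466 , 0.22561835]), 'eef_rot': array([ 1.79904543e+02, -8.89625772e-03, -1.85576198e+01]), 'contact_force': array([ 0.27120693, -0.79882244, -1.16349687]), 'moment': array([-0.01892091, -0.06813505,  0.0050489 ]), 'gripper_force': 0.0, 'gripper_width': 0.08784206008735672}
s0 [ 1.30016361 -0.25982922  0.91291971] [-0.67767208  0.39142881 -0.62253035] 512.593703743944
d0 [0.32090891 1.78250644 1.01011872] [ 0.06986545 -0.86617867 -0.49482656] 616.8007477020234
```

View pics/s0.png

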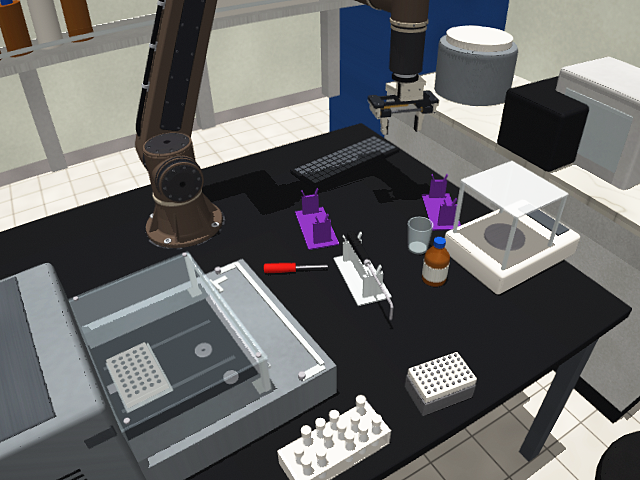

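View pics/d0.png

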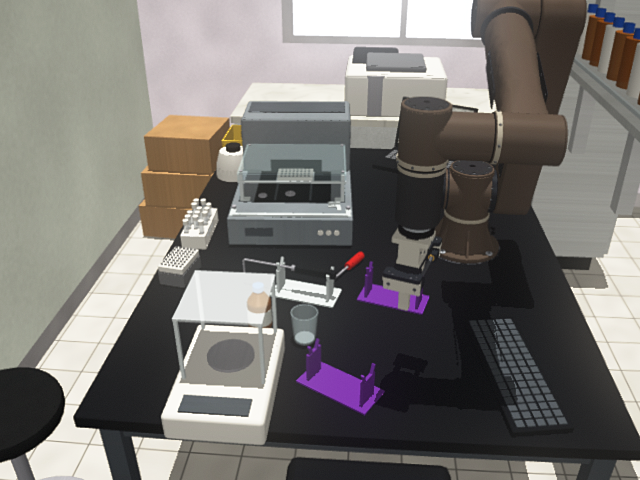

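The scene view shows the rod on the white rest (about 350,275 to 385,310), purple decoy rests at (315,225) and (440,205), and two discs in the well at (203,350) and (231,377). I'll enlarge these to tell them apart.

Run:
```python
import cv2,numpy as np
s=cv2.imread('pics/s0.png');d=cv2.imread('pics/d0.png')
def c(i,x,y,w,h):return cv2.resize(i[y:y+h,x:x+w],(400,300),interpolation=cv2.INTER_CUBIC)
cv2.imwrite('pics/c1.png',np.vstack([np.hstack([c(s,170,320,80,60+20) if 0 else c(s,170,320,100,75),c(s,320,225,120,90)]),np.hstack([c(d,235,155,120,90),c(d,230,240,140,105)])]))
cv2.imwrite('pics/c2.png',cv2.resize(s[235:395,140:340],(800,600)[:1]+(640,))[:600])
```

```text
(no output)
```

View pics/c1.png

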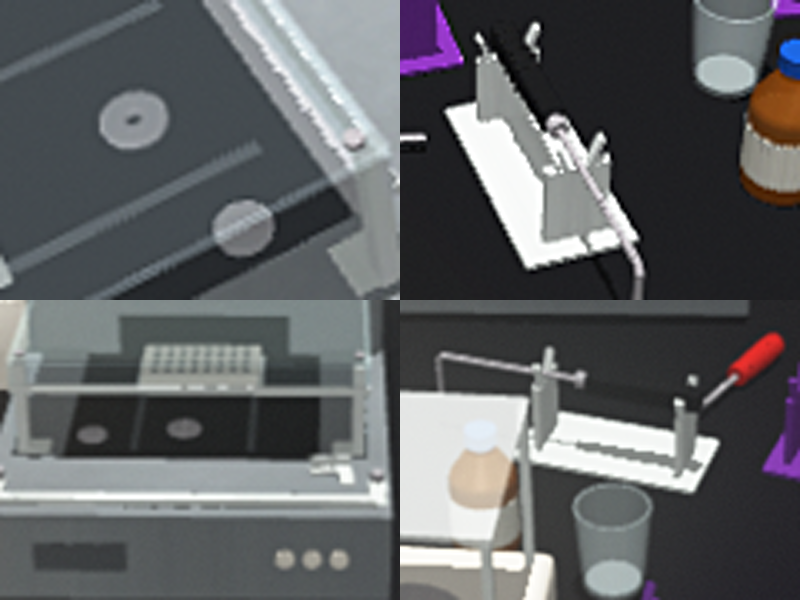

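View pics/c2.png

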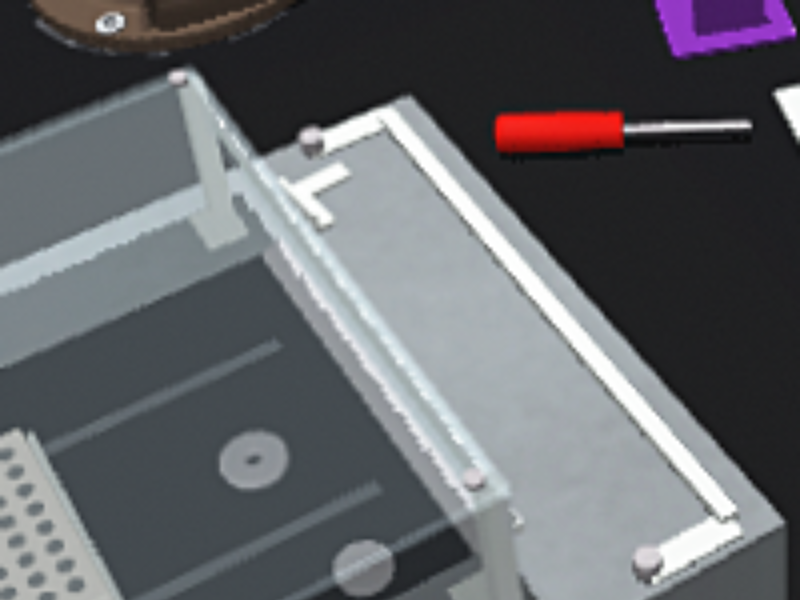

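The disc at scene (203,350) has a hole, so it is the washer. The disc at (231,377) is solid, so it is the blank. The white rest carries the rod. The bar's inner edge runs from (236,264) to (320,364).

Run:
```python
from h import *
np.set_printoptions(precision=4,suppress=True)
print('washer',atz('s0',(203.25,350),.1),atz('d0',(290.2,193.4),.1),tri([('s0',(203.25,350)),('d0',(290.2,193.4))]))
print('blank',atz('s0',(231,377),.1))
a,b=atz('s0',(242.5,259.25),.1),atz('s0',(335.75,365),.1);print('front edge',a,b,np.linalg.norm(a-b),np.degrees(np.arctan2(*(b-a)[1::-1])))
a,b=atz('s0',(235.75,264.5),.109),atz('s0',(320.5,363.75),.109);print('bar inner',a,b,np.degrees(np.arctan2(*(b-a)[1::-1])))
# side front corners of the deck
for p in((230.5,218),(351.5,219)):print('side ?',atz('d0',p,.1))
B=tri([('s0',(391.4,304.5)),('d0',(244,258.9))]);C=tri([('s0',(368,262.5)),('d0',(293,267.3))]);E=tri([('s0',(345.2,236.4)),('d0',(333.2,270.5))])
print('bend',B,'collar',C,'rear',E);d=B[0]-C[0];print(np.linalg.norm(d),np.degrees(np.arctan2(d[1],d[0])))
for p in((391.4,304.5),(368,262.5)):print(atz('s0',p,.08))
for p in((244,258.9),(293,267.3)):print(atz('d0',p,.08))
```

```text
washer [ 0.5865 -0.1377  0.1   ] [ 0.5842 -0.1258  0.1   ] (array([ 0.5846, -0.1367,  0.0959]), [np.float64(0.0013982257098286662), np.float64(0.0013982257098285823)])
blank [ 0.6788 -0.1151  0.1   ]
front edge [0.3635 0.0495 0.1   ] [0.7594 0.0747 0.1   ] 0.39667765439870556 3.638201700306202
bar inner [0.3833 0.0241 0.109 ] [0.7471 0.0472 0.109 ] 3.631630322753564
side ? [0.751  0.0712 0.1   ]
side ? [0.3665 0.0464 0.1   ]
bend (array([0.6676, 0.2811, 0.0797]), [np.float64(0.0006916908416839243), np.float64(0.0006916908416838995)]) collar (array([0.5203, 0.3179, 0.0816]), [np.float64(0.00043878169369544756), np.float64(0.0004387816936952784)]) rear (array([0.4048, 0.3259, 0.0832]), [np.float64(0.0019399158148935619), np.float64(0.0019399158148933405)])
0.15182376086058313 -14.010936405883884
[0.667  0.2807 0.08  ]
[0.5182 0.3189 0.08  ]
[0.6679 0.2823 0.08  ]
[0.5209 0.3158 0.08  ]
```

View pics/w0.png

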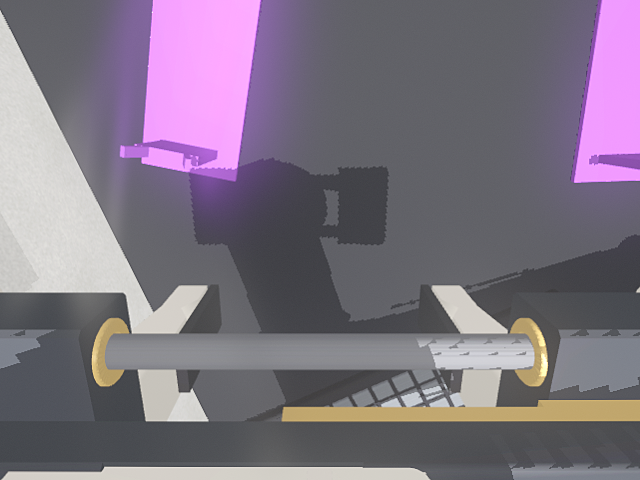

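Request:
play_rows(rows=[{"slide":[0.28,0.176,-0.03],"delta_rot":[0,0,0],"fingers":0.0},{"slide":[0.28,0.176,-0.03],"delta_rot":[0,0,0],"fingers":0.0},{"slide":[0.28,0.176,-0.03],"delta_rot":[0,0,0],"fingers":0.0},{"slide":[0.28,0.176,-0.03],"delta_rot":[0,0,0],"fingers":0.0},{"slide":[0.28,0.176,0],"delta_rot":[0,0,0],"fingers":0.0},{"slide":[0.28,0.176,0],"delta_rot":[0,0,0],"fingers":0.0},{"slide":[0.28,0.176,0],"delta_rot":[0,0,0],"fingers":0.0},{"slide":[0.28,0.176,0],"delta_rot":[0,0,-0.98],"fingers":0.0}])

```text
time_s: 1.15
tcp_pos: [0.4668, 0.3314, 0.2445]
eef_rot: [180.0, 0.0, -14.0]
contact_force: [1.2, 0.2, -0.3]
gripper_width: 0.0439
gripper_force: 0.0
```

Run:
```python
from h import *
snap('wrist','w1');s=r.get_state();print(s['tcp_pos'],s['eef_rot'],s['joints'],s['gripper_width'])
u=np.array([np.cos(np.radians(-14)),np.sin(np.radians(-14)),0]);g=np.array([.4687,.3307,.08])
print(proj('w1',[g,g+.045*u,g-.075*u,g+.2*u,g+.09*u]))
```

```text
[0.46901905 0.32770031 0.24448388] [ 1.79914167e+02 -1.90467422e-02 -1.37864163e+01] [ 5.45623436e+01  1.02847907e+01 -1.10113973e+01  5.29639020e-02
 -6.87765705e+01  2.16320213e+01] 0.04367517437940868
[[320.65709672 213.17396336]
 [320.69120611 158.62235137]
 [320.60549234 295.06079337]
 [320.83120339 -69.00671252]
 [320.72799607  99.39410129]]
```

View pics/w1.png

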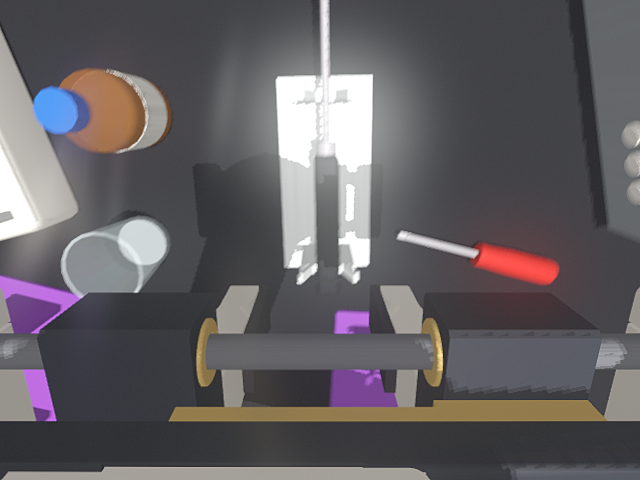

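The wrist view shows the rod running straight up at column 326, collar at row 150 and front upright near row 97. The bottle, beaker and driver are clear of the fingers. The rod sits about 4.5 mm to the tool's +y side. I'll measure it from edge profiles.

Run:
```python
from h import *
np.set_printoptions(precision=4,suppress=True,linewidth=150)
g=cv2.cvtColor(cv2.imread('pics/w1.png'),cv2.COLOR_BGR2GRAY)
print('col326 rows135-170',g[135:170,326]);print('rows 255-300',g[255:300:2,326])
for y in (15,45,70,165,180,200,220,240):print(y,g[y,306:346])
c=r.capture('wrist');T=np.array(c['T_tool_cam']);print(T)
R=T[:3,:3];o=T[:3,3]
def tool(px,z):
    p=cv2.undistortPoints(np.array([[px]],float),np.array([[c['fx'],0,c['cx']],[0,c['fy'],c['cy']],[0,0,1.]]),np.array(c['distortion']))[0,0]
    v=R@np.array([*p,1]);return o+v*(z-o[2])/v[2]
for p in((326.5,157),(326.5,213),(327,270),(324,20),(325,70)):print(p,tool(p,.1645))
print(r.get_state()['tcp_pos'],r.get_state()['eef_rot'])
```

```text
col326 rows135-170 [243 243 242 243 242 240 243 249 251 254 255 255 255 255 255 255 255 251 247 235 216 193 163 152 157 158 158 159 159 159 157 157 156 157 155]
rows 255-300 [ 90  89  90  87  87  86  90 101 102 102 102  99  95  94  95  93  93  93  90  85  84  84  85]
15 [ 80  78  80  82  80  79  72  68  65  65  65  65  66  94 150 191 218 234 239 229 224 215 174 128  75  80  81  81  83  81  82  82  82  82  80  80  80
  82  80  82]
45 [106 105 107 106 108 106 103  99  97  98  98  98  99 106 142 183 209 231 243 245 241 224 203 170 116 104 107 108 109 108 109 109 107 108 108 108 107
 108 108 108]
70 [133 132 133 133 134 134 133 131 131 129 130 129 129 128 146 179 209 231 244 249 245 231 212 183 153 132 136 137 136 136 135 136 136 135 135 135 134
 134 134 135]
165 [255 255 255 247 220 213 210 197 181 159 142 149 150 155 155 156 156 157 157 158 157 159 159 159 160 162 161 160 158 156 149 160 179 182 210 237 236
 219 207 221]
180 [210 209 209 210 210 211 207 193 178 152 130 133 139 141 145 145 144 140 136 131 129 130 131 131 131 131 131 131 132 131 128 136 161 184 200 209 212
 211 211 210]

[... 168 characters left out ...]
20 [202 201 201 201 202 202 203 199 184 161 125  89  99  99  99 100  99 101 100 101 100 103 102 103 102 102 103 104 102 102  99 111 142 166 185 199 205
 202 201 205]
240 [255 255 255 248 220 194 199 197 180 160 133 104  87  91  92  92  94  94  92  94  94  95  95  95  95  96  97  97  95  95  95  81 167 236 255 255 255
 255 255 255]
[[-0.0011 -0.9566 -0.2915  0.0784]
 [ 1.     -0.0011 -0.0003 -0.001 ]
 [-0.     -0.2915  0.9566 -0.1571]
 [ 0.      0.      0.      1.    ]]
(326.5, 157) [0.0483 0.0049 0.1645]
(326.5, 213) [0.0022 0.0051 0.1645]
(327, 270) [-0.049   0.0057  0.1645]
(324, 20) [0.1469 0.0026 0.1645]
(325, 70) [0.113  0.0035 0.1645]
[0.4679 0.3294 0.2444] [179.9445   0.0022 -14.1507]
```

Request:
play_rows(rows=[{"slide":[0.007,0.033,0.2],"delta_rot":[0,0,-0.175],"fingers":0.0},{"slide":[0,0,0.3],"delta_rot":[0,0,0],"fingers":0.0},{"slide":[0,0,0.3],"delta_rot":[0,0,0],"fingers":0.0},{"slide":[0,0,0.3],"delta_rot":[0,0,0],"fingers":0.0},{"slide":[0,0,0.12],"delta_rot":[0,0,0],"fingers":0.0},{"slide":[0,0,0],"delta_rot":[0,0,0],"fingers":0.0},{"slide":[0,0,0],"delta_rot":[0,0,0],"fingers":-0.3},{"slide":[0,0,0],"delta_rot":[0,0,0],"fingers":-0.5}], squeeze=20)

```text
time_s: 2.25
tcp_pos: [0.4664, 0.3285, 0.0628]
eef_rot: [-179.9, -0.1, -13.2]
contact_force: [-0.2, -0.7, 0.0]
gripper_width: 0.0292
gripper_force: 0.0
```

Request:
play_rows(rows=[{"slide":[0,0,0],"delta_rot":[0,0,0],"fingers":-0.7},{"slide":[0,0,0],"delta_rot":[0,0,0],"fingers":-1},{"slide":[0,0,0],"delta_rot":[0,0,0],"fingers":-1},{"slide":[0,0,0],"delta_rot":[0,0,0],"fingers":-1}], squeeze=55)

```text
time_s: 2.75
tcp_pos: [0.4662, 0.3281, 0.0625]
eef_rot: [-179.9, -0.0, -13.2]
contact_force: [-3.7, -0.2, 6.0]
gripper_width: 0.0198
gripper_force: 54.9
```

Request:
play_rows(rows=[{"slide":[0,0,-0.1],"delta_rot":[0,0,0],"fingers":-1},{"slide":[0,0,-0.3],"delta_rot":[0,0,0],"fingers":-1},{"slide":[0,0,-0.3],"delta_rot":[0,0,0],"fingers":-1},{"slide":[0,0,-0.3],"delta_rot":[0,0,0],"fingers":-1},{"slide":[0,0,-0.1],"delta_rot":[0,0,0],"fingers":-1},{"slide":[0,0,0],"delta_rot":[0,0,1],"fingers":-1},{"slide":[0,0,0],"delta_rot":[0,0,1],"fingers":-1},{"slide":[0,0,0],"delta_rot":[0,0,1],"fingers":-1}])

```text
time_s: 3.75
tcp_pos: [0.4654, 0.3273, 0.2262]
eef_rot: [179.9, 0.0, -27.2]
contact_force: [-0.4, -0.2, -2.1]
gripper_width: 0.0199
gripper_force: 54.9
```

Request:
play_rows(rows=[{"slide":[0,0,0],"delta_rot":[0,0,1],"fingers":-1},{"slide":[0,0,0],"delta_rot":[0,0,1],"fingers":-1},{"slide":[0,0,0],"delta_rot":[0,0,1],"fingers":-1},{"slide":[0,0,0],"delta_rot":[0,0,1],"fingers":-1},{"slide":[0,0,0],"delta_rot":[0,0,1],"fingers":-1},{"slide":[0,0,0],"delta_rot":[0,0,1],"fingers":-1},{"slide":[0,0,0],"delta_rot":[0,0,1],"fingers":-1},{"slide":[0,0,0],"delta_rot":[0,0,1],"fingers":-1}])

```text
time_s: 4.75
tcp_pos: [0.4655, 0.3273, 0.2261]
eef_rot: [179.9, -0.0, -63.8]
contact_force: [0.2, 0.5, -1.7]
gripper_width: 0.0196
gripper_force: 54.9
```

Request:
play_rows(rows=[{"slide":[0,0,0],"delta_rot":[0,0,1],"fingers":-1},{"slide":[0,0,0],"delta_rot":[0,0,1],"fingers":-1},{"slide":[0,0,0],"delta_rot":[0,0,1],"fingers":-1},{"slide":[0,0,0],"delta_rot":[0,0,1],"fingers":-1},{"slide":[0,0,0],"delta_rot":[0,0,0.98],"fingers":-1},{"slide":[0,0,0],"delta_rot":[0,0,0],"fingers":-1}])

```text
time_s: 5.5
tcp_pos: [0.4656, 0.3274, 0.2262]
eef_rot: [180.0, -0.0, -86.5]
contact_force: [0.5, -0.2, -1.4]
gripper_width: 0.02
gripper_force: 54.9
```

Request:
play_rows(rows=[{"slide":[0.2,-0.1,0],"delta_rot":[0,0,0],"fingers":-1},{"slide":[0.3,-0.15,0],"delta_rot":[0,0,0],"fingers":-1},{"slide":[0.3,-0.15,0],"delta_rot":[0,0,0],"fingers":-1},{"slide":[0.33,-0.197,0],"delta_rot":[0,0,0],"fingers":-1},{"slide":[0,0,0.1],"delta_rot":[0,0,0],"fingers":-1},{"slide":[0,0,0.1],"delta_rot":[0,0,0],"fingers":-1},{"slide":[0,0,0],"delta_rot":[0,0,0],"fingers":-1}])

```text
time_s: 6.38
tcp_pos: [0.5642, 0.1643, 0.1947]
eef_rot: [179.8, -0.1, -86.4]
contact_force: [-0.6, 0.1, -0.6]
gripper_width: 0.0195
gripper_force: 54.9
```

Run:
```python
from h import *
s=r.get_state();print(s['tcp_pos'],s['eef_rot'],s['contact_force'],s['joints'])
snap('wrist','w2');snap('scene','s2')
```

```text
[0.56422616 0.16430798 0.19473462] [ 1.79821855e+02 -7.58028532e-02 -8.64155410e+01] [-0.63092345  0.08185313 -0.58741148] [ 3.52653234e+01  1.38115908e+01 -1.31419231e+01 -3.25376114e-02
 -6.32378992e+01 -3.16662825e+01]
```

View pics/w2.png

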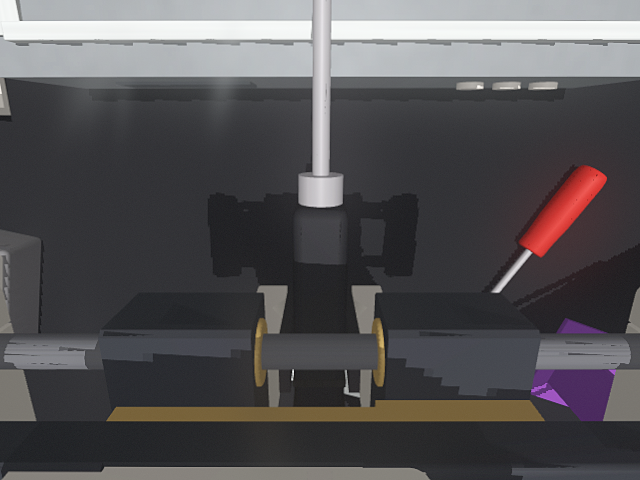

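The wrist view shows the rod running straight along tool x at column 320, with the collar at rows 174–205. The stop bar lies across rows 20–40. Next I'll locate the hook relative to the tool and the bar relative to the mouth.

Run:
```python
from h import *
np.set_printoptions(precision=4,suppress=True,linewidth=150)
g=cv2.cvtColor(cv2.imread('pics/w2.png'),cv2.COLOR_BGR2GRAY)
s=r.get_state();T=np.eye(4);T[:3,:3]=Ro.from_euler('xyz',s['eef_rot'],degrees=True).as_matrix();T[:3,3]=s['tcp_pos'];Ti=np.linalg.inv(T)
f=lambda p,z:(Ti@np.array([*atz('w2',p,z),1]))[:3]
za=s['tcp_pos'][2]+.0175
print('handle end top z+10',f((321,207),za+.011),'collar front',f((321,174),za+.004),'shank',f((321,20),za),f((321,150),za))
print('rows',g[10:50,200],'\n',g[10:50,450])
print('shank20',g[20,305:340],'150',g[150,305:340])
M=np.array([.570,-.0716]);a=np.radians(3.64);xm=np.array([np.cos(a),np.sin(a)]);ym=np.array([-np.sin(a),np.cos(a)])
for p,z in(((200,21),.109),((450,22),.109),((200,40),.109),((450,41.5),.109),((200,77),.1),((450,77),.1)):
    w=atz('w2',p,z);print(p,w,(w[:2]-M)@xm,(w[:2]-M)@ym)
# hook tip in scene prediction
for L in(.2,.205,.21):
    w=T@np.array([L,0,-.0175,1]);t=T@np.array([L,0,-.0175+.045,1]);print(L,proj('s2',[w[:3],t[:3]]))
i=cv2.imread('pics/s2.png');p=proj('s2',(T@np.array([.205,0,0,1]))[:3])[0].astype(int);print(p)
x0,y0=p[0]-50,p[1]-40;A=cv2.resize(i[y0:y0+80,x0:x0+100],(800,640),interpolation=cv2.INTER_CUBIC)[:600];cv2.imwrite('pics/c3.png',A);print(x0,y0)
```

```text
handle end top z+10 [ 0.0502  0.0018 -0.0285] collar front [ 0.0601  0.0019 -0.0215] shank [ 0.1077  0.0019 -0.0175] [ 0.0678  0.0019 -0.0175]
rows [185 186 186 186 185 186 186 186 186 177 199 249 249 246 246 246 246 247 246 245 244 243 244 244 244 243 243 244 239 206 139 132 160 191 189 187 186
 187 187 186] 
 [188 188 188 188 187 188 188 189 189 181 196 245 249 246 245 245 244 243 243 245 246 248 248 247 247 246 245 245 239 206 130 138 131 120 117 151 190
 186 185 185]
shank20 [204 204 204 204 205 208 192 140 156 173 184 191 195 201 207 213 224 227 217 209 203 198 193 187 176 161 183 209 205 204 205 205 205 205 204] 150 [ 65  64  64  64  64  61  54 105 160 172 180 189 195 200 206 216 220 211 203 197 190 185 176 167 136  53  62  64  64  62  64  64  65  62  64]
(200, 21) [0.6374 0.0394 0.109 ] 0.07427838007798436 0.10647378382513763
(450, 22) [0.4993 0.0313 0.109 ] -0.06400136899969162 0.1071452030922174
(200, 40) [0.6376 0.0489 0.109 ] 0.07512158650578399 0.11600658808219665
(450, 41.5) [0.4978 0.041  0.109 ] -0.06491490866140953 0.11696834872385929
(200, 77) [0.6406 0.0676 0.1   ] 0.07932333731488943 0.13441574486556918
(450, 77) [0.4921 0.0584 0.1   ] -0.0694634676656628 0.1346698283808609
0.2 [[240.5605 289.1945]
 [243.2102 305.1811]]
0.205 [[238.321  290.1964]
 [241.0384 306.1841]]
0.21 [[236.0735 291.2018]
 [238.8591 307.1904]]
[239 296]
189 256
```

View pics/c3.png

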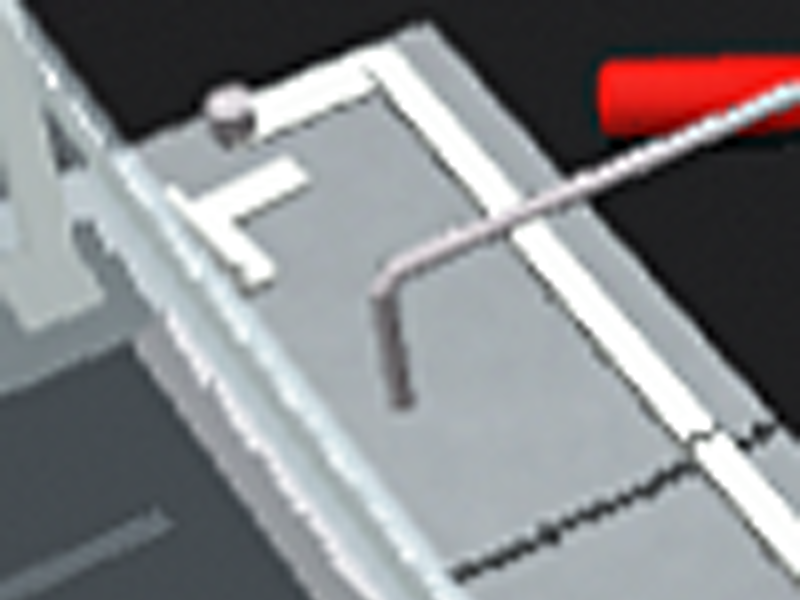

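Request:
play_rows(rows=[{"slide":[0,-0.026,0.12],"delta_rot":[0,0,0],"fingers":-1},{"slide":[0,0,0.2],"delta_rot":[0,0,0],"fingers":-1},{"slide":[0,0,0.055],"delta_rot":[0,0,0],"fingers":-1},{"slide":[0.1,0,0],"delta_rot":[0,0,0],"fingers":-1},{"slide":[0.2,0,0],"delta_rot":[0,0,0],"fingers":-1},{"slide":[0.2,0,0],"delta_rot":[0,0,0],"fingers":-1},{"slide":[0.12,0,0],"delta_rot":[0,0,0],"fingers":-1},{"slide":[0,0,0],"delta_rot":[0,0,0],"fingers":-1}])

```text
time_s: 7.48
tcp_pos: [0.5756, 0.0702, 0.141]
eef_rot: [-179.9, 0.0, -86.6]
contact_force: [1.0, 0.3, -1.0]
gripper_width: 0.0196
gripper_force: 54.9
```

Run:
```python
from h import *
s=r.get_state();print(s['tcp_pos'],s['eef_rot'],s['contact_force'])
snap('wrist','w3');snap('scene','s3')
i=cv2.imread('pics/w3.png');j=cv2.imread('pics/s3.png')
A=cv2.resize(i[0:200,220:420],(600,600),interpolation=cv2.INTER_CUBIC)
B=cv2.resize(j[325:375,187:220],(200,303),interpolation=cv2.INTER_CUBIC);B=np.vstack([B,np.zeros((297,200,3),np.uint8)])
cv2.imwrite('pics/c4.png',np.hstack([A,B]))
```

```text
[0.57557305 0.07016003 0.14102482] [-1.79941483e+02  1.44420586e-02 -8.66047875e+01] [ 0.99081287  0.30170074 -0.96753461]
```

View pics/c4.png

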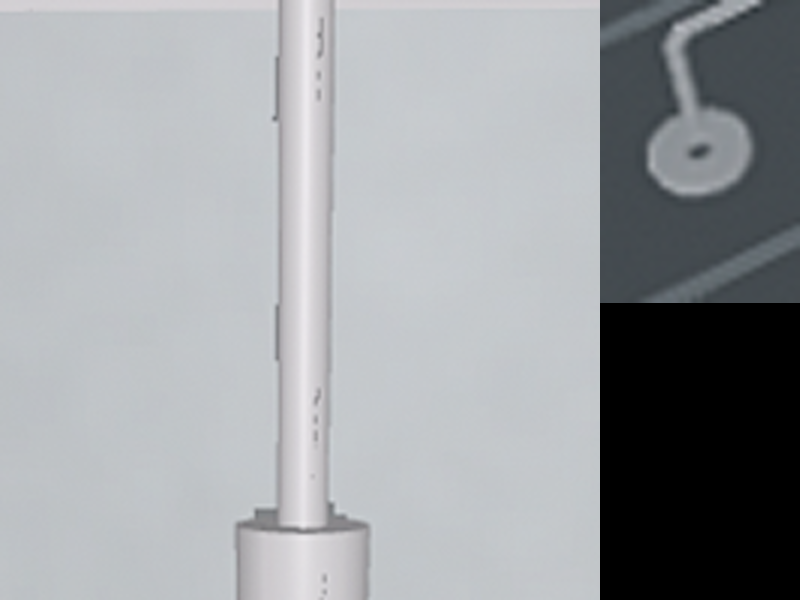

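The crop shows the hook standing just behind and above the hole. The hole is at scene (203.5,350.1) and the bend at (199.4,331.3). I'll get sub-pixel positions numerically from difference images in both fixed cameras.

Run:
```python
from h import *
np.set_printoptions(precision=4,suppress=True,linewidth=220)
snap('side','d3')
G=lambda f:cv2.cvtColor(cv2.imread(f'pics/{f}.png'),cv2.COLOR_BGR2GRAY).astype(int)
d=G('s3')-G('s0');print('scene diff rows327-356 cols190-214');
for y in range(327,356):print(y,d[y,192:214])
tcp=np.array([.5756,.0702,.141]);a=np.radians(-86.5);tx=np.array([np.cos(a),np.sin(a),0]);ty=np.array([np.sin(a),-np.cos(a),0])
for L in(.205,.209):
  for q in (0,.002):
    w=tcp+L*tx+q*ty;print(L,q,w,'scene bend,tip',proj('s3',[w+[0,0,.0175],w-[0,0,.0275]]).ravel(),'side',proj('d3',[w+[0,0,.0175],w-[0,0,.0275]]).ravel())
p=proj('d3',tcp+.207*tx)[0].astype(int);d=G('d3');b=G('d0');print('side',p)
for y in range(p[1]-14,p[1]+14):print(y,d[y,p[0]-16:p[0]+17]-b[y,p[0]-16:p[0]+17],)
print('washer side d0')
for y in range(186,200):print(y,b[y,278:302])
```

```text
scene diff rows327-356 cols190-214
327 [  1   0   1   2   0  -1  -2  -5  -3   6  32  79  90  91  87  88  85  32 -10  -9  -5   0]
328 [ 0  2  0  0 -2 -3 -7 18 39 76 91 92 87 84 87 35 -8 -9 -5 -1 -1  0]
329 [  0   0   2   0  -1  -4  -2  90 106  91  85  83  42  22  -6  -9  -4   0   1   0   0   0]
330 [ 0 -1  0  0 -3 -5 37 81 92 84 43 16 -3 -8 -3 -1 -1 -2 -1  0  1  1]
331 [ 0  0  0 -1 -3 13 68 93 85 40 -3 -8 -2 -1  0  1  0  0  1  0  1  1]
332 [ 0  0  0 -2 -5 36 84 89 61 11 -6 -2  1 -1  0  0  0  1  0  1  0 -1]
333 [ 1  0 -1 -1 -6 31 77 85 51  6 -5 -1 -1  0  0  1  0  0  1  2 -1  1]
334 [ 0  0  1 -1 -5  9 62 85 67 20 -6 -1  0  1  0  0  0  2  1 -1  0  0]
335 [-1  1 -1 -1 -2 -4 56 89 81 35 -4 -1  0  0  0  0  1  0 -1  2  0  0]
336 [ 1  1 -1 -1  0 -8 38 83 82 43  0 -2  0  1  1  0  0  0 -1 -1  1 -1]
337 [ 1  0  0 -1 -1 -7 13 66 85 55 10 -5 -1  1 -1  0 -1  0  0  1  0  0]
338 [ 0 -1  0  0  0 -3  8 60 87 71 22 -7 -1  1  0  1  0  0  1  0  1 -1]
339 [-1  1  1  1  1 -2 -4 53 89 81 40 -2 -2 -1  0  1 -1 -1  1  0  0  1]
340 [ 0 -1  0  0 -1 -2 -8 33 80 83 53  6 -3  0  0  0  0 -2  0  0  0  0]
341 [ 1  0  2
[... 6198 characters left out ...]
8  36  37  36  66  92  98  95 101 105 102  97  97  86  51  34  35  35  34  35  35]
193 [ 36  37  37  35  35  36  43  81 101  98  94  98 104  96  98 101 100  66  37  35  36  35  36  35]
194 [ 36  36  35  37  37  34  37  75 100 104 103 104 105 102 101 102  93  56  33  36  32  33  36  33]
195 [ 38  35  36  35  36  35  37  48  80  96 103 108 107 100  96  90  66  40  33  35  33  34  33  36]
196 [35 38 35 35 37 37 33 33 42 46 62 71 72 62 54 44 33 32 36 34 35 34 35 34]
197 [35 37 34 38 35 35 35 35 33 32 36 33 35 33 34 33 33 35 33 35 35 36 34 34]
198 [36 37 36 38 36 37 36 37 35 35 34 32 34 34 34 35 36 35 33 35 35 33 36 34]
199 [36 36 36 35 36 36 36 37 34 38 33 34 36 35 34 34 33 33 34 34 34 34 35 34]
```

```bash
cat > fit.py <<'E'
from h import *
from scipy.optimize import least_squares
def load(f):return cv2.cvtColor(cv2.imread(f'pics/{f}.png'),cv2.COLOR_BGR2GRAY).astype(float)
def cen(v,x):v=np.clip(v-8,0,None);return (v*x).sum()/v.sum()
def hook(fn,za,yaw,rows=range(334,343),cols=range(208,226,2),ref='s0',verbose=0):
    d=load(fn)-load(ref);a=np.radians(yaw);tx=np.array([np.cos(a),np.sin(a)])
    H=[(cen(d[y,193:214],np.arange(193,214)),y) for y in rows]
    S=[]
    for c in cols:
        k=np.arange(312,334);v=d[312:334,c];S.append((c,cen(v,k)))
    if verbose:print(np.array(S).T,np.array(H).T)
    def res(p):
        b=np.array([p[0],p[1],za]);t=b-[0,0,.045];s=b-np.array([*(tx*.09),0])
        B,T_,P=proj(fn,[b,t,s]);e=[]
        for q,(A,C) in [(h,(B,T_)) for h in H]+[(h,(B,P)) for h in S]:
            n=C-A;n=n/np.linalg.norm(n);w=np.array(q)-A;e.append(n[0]*w[1]-n[1]*w[0])
        return np.array(e)
    o=least_squares(res,[.588,-.138]);return o.x,np.sqrt(np.mean(o.fun**2)),o.fun
E
python3 - <<'E'
from fit import *
np.set_printoptions(precision=4,suppress=True,linewidth=220)
for z in(.1565,.1585,.1605):print(z,*hook('s3',z,-86.5,verbose=z==.1585))
g=load('s0');
for y in range(339,362):print(y,g[y,192:216].astype(int))
h=np.clip(115-g[345:356,196:211],0,None);
E
```

```text
fit.py:4: RuntimeWarning: invalid value encountered in scalar divide
  def cen(v,x):v=np.clip(v-8,0,None);return (v*x).sum()/v.sum()
Traceback (most recent call last):
  File "fit.py", line 18, in hook
    o=least_squares(res,[.588,-.138]);return o.x,np.sqrt(np.mean(o.fun**2)),o.fun
ValueError: Residuals are not finite in the initial point.
```

Run:
```python
from fit import *
np.set_printoptions(precision=4,suppress=True,linewidth=220)
d=load('s3')-load('s0')
for y in range(314,330):print(y,d[y,202:228].astype(int))
for z in(.1565,.1585,.1605):
    try:print(z,*hook('s3',z,-86.5,cols=range(203,214),verbose=z==.1585))
    except Exception as e:print(e)
g=load('s0')
for y in range(341,360):print(y,g[y,194:214].astype(int))
```

```text
314 [ 0  1  0 -1  1  0  1  0  0  1  1  0  1  0  2 -1  2  0  0 -1  1  0  0  3  1  2]
315 [-1  1  1  0 -1  0 -1  1  1  0  0  2  0  1 -1  0  1  0  1  1  2  2  2  5  8 -2]
316 [  0   0   1   0   0   0   1   0   0   0   1   1   0   0   0   2   0   0   2   0   1   4  -7 -40 -29 -33]
317 [  0   1   2   0   2   1   1   1  -1   1   0   1   0   2   0   0  -1   0   0   0  -3  -6 -29 -84 -68 -55]
318 [ -2   1   0   1   0   0   0   0  -2   0   0   0   1  -2  -1  -2  -3  -3  -7  -9   0   2   1 -45 -87 -64]
319 [  2   0   0   0   1   0   1   2   2   0   0   0  -2  -3  -6  -8  -4  26  22  -3   3   6   8 -21 -38  -3]
320 [ 0 -1  1  0  1  1  1  1 -2 -1 -1 -1 -3 -9 -9 32 78 87 65 -2  1 -1 -2 -2 -7  5]
321 [ -1  -1   0   0   0   0   0  -1  -1  -3  -4 -10  -9  34  82  84  91  92  83  21  -6  -1  -1   2   1   2]
322 [  1  -1   0  -1   0  -1   0  -1  -6 -11  17  31  85  87  91  90  92  84  33   2  -4  -1   1   1   0   0]
323 [  1   2   0  -2  -1  -4  -7 -13  22  28  89  87  91  93  89  36  30   3  -2  -4  -3   0   1   1   0   1]
324 [  1   0  -1  -3  -6 -11  22  83  88  89  91  92  91  35  23  -6  -5  -4  
[... 2333 characters left out ...]
147 144 145 145 148 141 133 135 143 151 146 146 146 150 150 119  78  71]
352 [ 81 164 149 146 144 146 145 147 150 149 149 148 146 145 147 152 142  97  70  71]
353 [ 72 124 157 147 147 147 147 147 148 146 147 147 145 149 153 153 118  75  69  73]
354 [ 69  76 123 158 152 148 147 147 147 146 149 149 151 154 155 130  85  68  72  73]
355 [ 71  67  80 145 164 160 157 156 155 156 157 156 158 142 109  84  69  72  73  73]
356 [ 72  71  68  75 105 149 166 163 165 164 155 132 115  94  71  68  71  73  74  74]
357 [73 72 73 69 69 78 96 97 97 95 84 78 73 70 71 71 73 74 72 74]
358 [73 73 73 72 71 69 70 69 70 69 68 69 70 71 73 72 73 73 74 73]
359 [73 73 73 73 72 73 72 72 72 71 72 73 73 74 73 73 72 73 73 73]
```

Run:
```python
from fit import *
np.set_printoptions(precision=4,suppress=True)
g=load('s0')[336:364,188:220]
m=(g>108).astype(np.uint8);n,l,st,ct=cv2.connectedComponentsWithStats(m);k=1+np.argmax(st[1:,4])
mm=(l==k).astype(np.uint8);cn=cv2.findContours(mm,cv2.RETR_EXTERNAL,cv2.CHAIN_APPROX_NONE)[0][0];mm=cv2.drawContours(np.zeros_like(mm),[cn],-1,1,-1)
M=cv2.moments(mm,True);c=np.array([M['m10']/M['m00']+188,M['m01']/M['m00']+336]);print('blob',c,M['m00'])
t=np.linspace(0,2*np.pi,200)
def sil(p):
    P=[proj('s0',np.c_[p[0]+.018*np.cos(t),p[1]+.018*np.sin(t),0*t+z]) for z in(.1,.094)]
    h=cv2.convexHull(np.vstack(P).astype(np.float32));q=cv2.moments(h);return np.array([q['m10']/q['m00'],q['m01']/q['m00']]),q['m00']
o=least_squares(lambda p:sil(p)[0]-c,[.5865,-.1377]);print('washer',o.x,sil(o.x)[1]);print('hole at',proj('s0',[*o.x,.1]),proj('s0',[*o.x,.094]))
```

```text
blob [203.0357 349.5969] 196.0
washer [ 0.5824 -0.1372] 216.8289315267466
hole at [[202.7913 348.5819]] [[203.2906 350.4623]]
```

Request:
play_rows(rows=[{"slide":[0,0.0133,0.033],"delta_rot":[0,0,0],"fingers":-1},{"slide":[0,0,0.034],"delta_rot":[0,0,0],"fingers":-1},{"slide":[0,0,0.0133],"delta_rot":[0,0,0],"fingers":-1},{"slide":[0,0,0],"delta_rot":[0,0,0],"fingers":-1}])

```text
time_s: 8.12
tcp_pos: [0.5731, 0.0714, 0.1279]
eef_rot: [180.0, -0.0, -86.5]
contact_force: [-0.2, -0.4, -1.8]
gripper_width: 0.0197
gripper_force: 54.9
```

Request:
play_rows(rows=[{"slide":[0,0,0.0067],"delta_rot":[0,0,0],"fingers":-1},{"slide":[0,0,0.0067],"delta_rot":[0,0,0],"fingers":-1},{"slide":[0,0,0],"delta_rot":[0,0,0],"fingers":-1}])

```text
time_s: 8.5
tcp_pos: [0.5732, 0.0712, 0.1262]
eef_rot: [180.0, -0.0, -86.5]
contact_force: [0.4, -0.2, -1.9]
gripper_width: 0.0195
gripper_force: 54.9
```

Request:
play_rows(rows=[{"slide":[0,0,0.0067],"delta_rot":[0,0,0],"fingers":-1},{"slide":[0,0,0],"delta_rot":[0,0,0],"fingers":-1}])

```text
time_s: 8.75
tcp_pos: [0.5731, 0.0713, 0.1252]
eef_rot: [180.0, 0.0, -86.5]
contact_force: [-0.2, 0.2, -1.3]
gripper_width: 0.0199
gripper_force: 54.9
```

Request:
play_rows(rows=[{"slide":[0,0,0.0067],"delta_rot":[0,0,0],"fingers":-1},{"slide":[0,0,0],"delta_rot":[0,0,0],"fingers":-1}])

```text
time_s: 9.0
tcp_pos: [0.5731, 0.0712, 0.1241]
eef_rot: [180.0, -0.0, -86.5]
contact_force: [-0.7, -0.2, -1.5]
gripper_width: 0.0198
gripper_force: 54.9
```

Request:
play_rows(rows=[{"slide":[0,0,0.0067],"delta_rot":[0,0,0],"fingers":-1},{"slide":[0,0,0],"delta_rot":[0,0,0],"fingers":-1}])

```text
time_s: 9.25
tcp_pos: [0.5731, 0.0713, 0.1231]
eef_rot: [180.0, -0.0, -86.5]
contact_force: [0.7, -0.2, -0.9]
gripper_width: 0.0194
gripper_force: 54.9
```

Request:
play_rows(rows=[{"slide":[0,0,0.0067],"delta_rot":[0,0,0],"fingers":-1},{"slide":[0,0,0],"delta_rot":[0,0,0],"fingers":-1}])

```text
time_s: 9.5
tcp_pos: [0.5732, 0.0713, 0.1222]
eef_rot: [180.0, -0.0, -86.5]
contact_force: [-0.2, -0.2, -1.1]
gripper_width: 0.0198
gripper_force: 54.9
```

Run:
```python
from fit import *
np.set_printoptions(precision=4,suppress=True,linewidth=220)
s=r.get_state();print(s['tcp_pos'],s['contact_force'],s['moment'])
snap('scene','s4');d=load('s4')-load('s0')
za=s['tcp_pos'][2]+.0175
print(hook('s4',za,-86.5,cols=range(204,213),rows=range(338,343))[:2],za)
for y in range(334,358):print(y,d[y,194:214].astype(int))
```

```text
[0.5732 0.0713 0.1222] [-0.207  -0.1702 -1.0702] [0.1764 0.0187 0.0329]
(array([ 0.5821, -0.1369]), np.float64(0.2772720632554984)) 0.1396506683341452
334 [ 1  1  0  1 -1 -6 13 71 91 90 90 82 76 36 -5 -8 -4 -4  0 -1]
335 [-1  0  1 -1 -3 -2 47 88 92 81 71 36 -4 -9 -4 -3 -2  1  0  0]
336 [ 1 -1  1 -3 -2 32 78 93 76 36 -2 -8 -3 -2 -2  0  0 -2  2 -1]
337 [ 0  0 -1 -4  7 64 93 82 41 -1 -6 -2 -1 -1  0  0 -1  0  0  0]
338 [ 1 -1  0 -3 10 65 90 69 21 -8 -2  1  2  1  0  1  0  0  0 -1]
339 [ 1 -1  1 -3 -3 51 87 80 36 -6 -1 -1  0  1  0 -1  2  0  0  0]
340 [ 1  0  0 -1 -9 33 81 83 46  1 -4  1  1 -1  0 -2 -1 -1  1  1]
341 [ 2 -1 -1 -2 -6 13 64 88 61 12 -4  0 -2  1 -1  0  0  1  0 -2]
342 [ 1 -1  3  0 -2  5 62 84 57 20 -3  0  0  0  2 -2  1  0  0 -1]
343 [ 0  0  1  0 -1 -4 22 33 22  4 -3 -1  2  1  0 -1  0  1  0  0]
344 [ 1  0  0  1  0 -1  0  2  0 -7 -5  2  0  0  0  0  0  0  0  0]
345 [ 0  2  0  0  1  1 -2  3  5 -7 -6  1  1  0 -1 -3  2  1  0  0]
346 [-2  0  0 -1  0  1 -1  3  6 -5 -6  0  0  1  2 -1 -1  0  1 -2]
347 [  0   1   1   0   1   0   0   2   0 -10 -12  -3   1   0   1   1   0   1   1   1]
348 [ 2 -1 -1  1  1  0 -1 -2  3 14  5 -3 -2  0  2 -1  2  0  1  0]
349 [-1  0 -2  1  0  0 -2  3 34 71 54 12 -2  0  1  1  0 -1  0  1]
350 [ 0  1  2  0  1  2 -1 -1 41 77 40  6 -1  1  0  0  0  2  2  1]
351 [ 1 -1  0  1  0  1 -2 -1  4 13  3 -2  0 -1  1  0  1  0  0 -1]
352 [ 0  0  0  0  2  0  1  0 -2 -2 -2  0 -1  0  2  1  1 -1  0  1]
353 [ 0  0  0  2  0  1  0  1 -1  0  0  0  0 -1  1  1  0  0  2 -1]
354 [ 0 -1  2  0  1  0 -1  2  0  1 -1  1  1  1  1  1 -1 -1  0  0]
355 [ 1  0  2 -1  0  0  1  0  1 -1  1  2  0  1  0  1  1  0  0  1]
356 [ 0  0  0  1  2  0  1  2 -1  1  0  0 -1  0  1  1  0  0 -1 -1]
357 [ 1  0 -2  0 -1  0  0  0  2  0 -1  0  1  1  0  1 -1  0  2 -1]
```

The hole's dark pixels at (203,349–350) have turned bright, so the hook is in the hole. I'll feel for the floor lightly.

Request:
play_rows(rows=[{"slide":[0,0,0.0067],"delta_rot":[0,0,0],"fingers":-1},{"slide":[0,0,0],"delta_rot":[0,0,0],"fingers":-1},{"slide":[0,0,0],"delta_rot":[0,0,0],"fingers":-1}])

```text
time_s: 9.93
tcp_pos: [0.5733, 0.0713, 0.1213]
eef_rot: [-180.0, 0.0, -86.5]
contact_force: [-0.6, 0.9, -0.8]
gripper_width: 0.02
gripper_force: 54.9
```

Request:
play_rows(rows=[{"slide":[0,0,0.0053],"delta_rot":[0,0,0],"fingers":-1},{"slide":[0,0,0],"delta_rot":[0,0,0],"fingers":-1},{"slide":[0,0,0],"delta_rot":[0,0,0],"fingers":-1}])

```text
time_s: 10.3
tcp_pos: [0.5733, 0.0714, 0.1205]
eef_rot: [-180.0, 0.0, -86.5]
contact_force: [-0.4, 1.6, -0.2]
gripper_width: 0.0196
gripper_force: 54.9
```

Run:
```python
from h import *
s=r.get_state();print(s['tcp_pos'],s['contact_force'],s['moment'])
```

```text
[0.57332158 0.07135276 0.12053822] [-0.37772345  1.62409807 -0.17988217] [ 0.26315401  0.00983927 -0.04025444]
```

Request:
play_rows(rows=[{"slide":[-0.01,0,-0.0047],"delta_rot":[0,0,0],"fingers":-1},{"slide":[-0.02,0,0],"delta_rot":[0,0,0],"fingers":-1},{"slide":[-0.03,0,0],"delta_rot":[0,0,0],"fingers":-1},{"slide":[-0.03,0,0],"delta_rot":[0,0,0],"fingers":-1},{"slide":[-0.03,0,0],"delta_rot":[0,0,0],"fingers":-1},{"slide":[-0.03,0,0],"delta_rot":[0,0,0],"fingers":-1},{"slide":[-0.03,0,0],"delta_rot":[0,0,0],"fingers":-1},{"slide":[-0.03,0,0],"delta_rot":[0,0,0],"fingers":-1}])

```text
time_s: 11.3
tcp_pos: [0.5713, 0.103, 0.1211]
eef_rot: [180.0, 0.0, -86.5]
contact_force: [-0.4, -1.1, 0.4]
gripper_width: 0.0195
gripper_force: 54.9
```

Run:
```python
from fit import *
np.set_printoptions(precision=4,suppress=True,linewidth=220)
s=r.get_state();print(s['tcp_pos'],s['contact_force'],s['moment'])
snap('scene','s5');g=load('s5');m=np.array([.570,-.0716]);a=np.radians(3.64)
t=np.array(s['tcp_pos'])[:2]-m;print('tcp y_m',t@[-np.sin(a),np.cos(a)],'x_m',t@[np.cos(a),np.sin(a)])
p=proj('s5',[.582,-.1,.1])[0].astype(int);print(p);d=g-load('s0')
for y in range(p[1]-14,p[1]+14):print(y,d[y,p[0]-16:p[0]+16].astype(int))
```

```text
[0.5713 0.103  0.1211] [-0.4376 -1.052   0.4051] [-0.4014 -0.066   0.0425]
tcp y_m 0.17421638491008146 x_m 0.012357814597498427
[219 341]
327 [ 1 -1 -1 -2  1  0  0  0  0 -1 -2 -8 20 85 88 89 89 93 83 29 -2  0 -3  1 -1  2  0  1 -1  1  2  0]
328 [  1   1   0   2   1   0   0   0   0   0  -5  -7  98 104  89  93  87  28  -7  -5  -5  -2   0  -1   2   0   0   0   1   1   1   1]
329 [ -1   0   0  -1  -1   1   0   1  -1  -2 -10  61  93  89  80  25 -12  -8  -6  -2  -1   0   1   1   1   1   0   1   2   1   0   0]
330 [-1  1  0  0  0 -1  0 -2 -1 -5 28 93 92 85 -2 -9 -4 -1  0  0  0 -1  0  1 -1  0 -1  0  0  0  0  1]
331 [ -1   0  -1   1   1   0   0   1  -1  -7  66  97  88  34 -10  -5   0  -2   1   1   2  -1   1  -1   1   1   0  -1   1   0  -1   0]
332 [  1   1   0   0   0   0   1  -1  -1  -7  28  89  79  23 -10  -2   1   2   0   1   1   0   0  -1   0   0   0   1   1   1   0   0]
333 [  0  -1  -1   1   1   1   0   1   1  -6  20  89  85  51 -11  -3   1   0   0   1  -1   1   1   1  -1   0   2   1   0   0   1   1]
334 [  1  -2   1   0   0   0   0   2   0  -4  -8  90  85  80 -11  -2   0   1   1   1   0
[... 1833 characters left out ...]
0   0   2  -1   0   1   0   0]
350 [  1 -31 -64 -74 -72 -73 -78 -86 -57  22  56  56  58  66  55  52  23  -7  -6  -3   1   0   0   0   0   1   0   0   0   0   0   1]
351 [-62 -69 -78 -72 -73 -72 -77 -78 -49 -13  -1   0   2   7  -5  -9  -5  -4  -2   0   1   0   0   0   1   0   0   1   0   1   1   2]
352 [-75 -76 -74 -73 -71 -74 -78 -69 -24   1   0  -2  -3  -3  -3  -1   0   1   0  -1   0   0  -2   0   0   0   0   0   1   1   0  -1]
353 [-74 -74 -73 -71 -76 -79 -79 -44  -1   5   0   1   1  -1  -2   1   0   0   0  -1   2   0   0   0   0  -1  -1   1   2   2  -1   1]
354 [-72 -75 -75 -78 -80 -82 -57 -11   7   1   0   1   0   2   0   1   1   1   0   0  -1   0   0   0   0   1   0  -1   0   1   1   0]
```

Request:
play_rows(rows=[{"slide":[-0.027,0,-0.002],"delta_rot":[0,0,0],"fingers":-1},{"slide":[-0.027,0,0],"delta_rot":[0,0,0],"fingers":-1},{"slide":[-0.027,0,0],"delta_rot":[0,0,0],"fingers":-1},{"slide":[-0.027,0,-0.002],"delta_rot":[0,0,0],"fingers":-1},{"slide":[-0.02,0,-0.005],"delta_rot":[0,0,0],"fingers":-1},{"slide":[-0.02,0,-0.005],"delta_rot":[0,0,0],"fingers":-1}])

```text
time_s: 12.1
tcp_pos: [0.5699, 0.1251, 0.1232]
eef_rot: [180.0, 0.0, -86.5]
contact_force: [0.3, 0.3, -0.9]
gripper_width: 0.0195
gripper_force: 54.9
```

Request:
play_rows(rows=[{"slide":[-0.02,0,-0.005],"delta_rot":[0,0,0],"fingers":-1},{"slide":[-0.02,0,-0.005],"delta_rot":[0,0,0],"fingers":-1},{"slide":[-0.02,0,-0.005],"delta_rot":[0,0,0],"fingers":-1}])

```text
time_s: 12.48
tcp_pos: [0.5694, 0.134, 0.1256]
eef_rot: [-180.0, 0.0, -86.5]
contact_force: [0.2, -0.2, -2.1]
gripper_width: 0.0196
gripper_force: 54.9
```

```bash
cat > asc.py <<'E'
from fit import *
import sys
def asc(fn,off=.208,hw=30,hh=22,zc=.1):
    s=r.get_state();snap('scene',fn);a=np.radians(-86.5);t=np.array(s['tcp_pos']);w=t[:2]+off*np.array([np.cos(a),np.sin(a)])
    p=proj(fn,[w[0],w[1],zc])[0];print(t,s['contact_force'],s['moment'],'hook px',p)
    p=p.astype(int);d=np.abs(load(fn)-load('s0'));
    for y in range(p[1]-hh,p[1]+hh):print(y,''.join(' .:-=+*#%@'[min(9,int(v/11))] for v in d[y,p[0]-hw:p[0]+hw]))
    print('col0',p[0]-hw)
if __name__=='__main__':asc(sys.argv[1])
E
python3 asc.py s6
```

```text
[0.56940105 0.13402082 0.12555664] [ 0.21911943 -0.20747466 -2.08599568] [ 0.00183878 -0.05954933  0.00225995] hook px [231.04751009 336.47984081]
314                                        .-+=:.--:            
315                                      .---.:=-:              
316                                    .--: -=-:                
317                                  ...: :=-.                  
318                                   . .--.                    
319                             ::..   ..                       
320                            :+--.                          .:
321                           :**+-.                        .:-%
322                            -#+.                       .:=%@@
323                           . --                     .-==@@@-:
324                             ..                   .:=%@@-.:  
325                                                 .:%@@-.     
326                                               .:+%@@-       
327                                             .:*%@@-.        
328                                .       
[... 1215 characters left out ...]
                                         
348 **++*****#+                                                 
349 +- .=****#*.                                                
350 =  :+****#+                                                 
351 *++*#***##=                                                 
352 **#*****#*:                                                 
353 *******##=                                                  
354 *****###+.                                                  
355 ######*-.                                                   
356 %%%#+-.                                                     
357 :::                                                         
col0 201
```

Request:
play_rows(rows=[{"slide":[-0.02,0,-0.004],"delta_rot":[0,0,0],"fingers":-1},{"slide":[-0.02,0,-0.004],"delta_rot":[0,0,0],"fingers":-1},{"slide":[-0.02,0,-0.004],"delta_rot":[0,0,0],"fingers":-1},{"slide":[-0.02,0,-0.004],"delta_rot":[0,0,0],"fingers":-1}])

```text
time_s: 13.02
tcp_pos: [0.5686, 0.146, 0.1279]
eef_rot: [180.0, -0.0, -86.5]
contact_force: [-1.5, -0.6, -1.1]
gripper_width: 0.0196
gripper_force: 54.9
```

Request:
play_rows(rows=[{"slide":[-0.02,0,-0.001],"delta_rot":[0,0,0],"fingers":-1},{"slide":[-0.02,0,0],"delta_rot":[0,0,0],"fingers":-1},{"slide":[-0.02,0,0],"delta_rot":[0,0,0],"fingers":-1},{"slide":[-0.02,0,0],"delta_rot":[0,0,0],"fingers":-1},{"slide":[-0.02,0,0],"delta_rot":[0,0,0],"fingers":-1}])

```text
time_s: 13.65
tcp_pos: [0.5677, 0.161, 0.128]
eef_rot: [180.0, -0.0, -86.5]
contact_force: [0.5, -0.6, -0.3]
gripper_width: 0.0195
gripper_force: 54.9
```

```bash
python3 asc.py s7
```

```text
[0.56774336 0.16097575 0.1280238 ] [ 0.54746968 -0.59335908 -0.32666289] [-0.10004711 -0.06451627 -0.046002  ] hook px [242.43734061 331.00086571]
309                                    : .--: .+::              
310                                  .  :-:.:+::                
311                                 ----:.--::                  
312                               :-*=:.--:                     
313                             :-=-.:=-:                       
314                             :- :=-:                         
315                             ..=-:                        .::
316                            : +-                        .::@@
317                             =-                       .:-@@@-
318                           .=#:                      .:@@--- 
319                           .+%-                   ..--@@=.   
320                            -**.                .:=-@@@=     
321                            :+*.              .--%@@-:-      
322                            :=+.            .:=%@@-:         
323                             -+ -:.     
[... 1215 characters left out ...]
                                         
343                                                             
344                                                             
345                                                             
346                                                             
347                                                             
348                                                             
349 .                                                           
350                                                             
351                                                             
352                                                             
col0 212
```

Request:
play_rows(rows=[{"slide":[-0.02,0,0.003],"delta_rot":[0,0,0],"fingers":-1},{"slide":[-0.03,0,0],"delta_rot":[0,0,0],"fingers":-1},{"slide":[-0.03,0,0],"delta_rot":[0,0,0],"fingers":-1},{"slide":[-0.03,0,0],"delta_rot":[0,0,0],"fingers":-1},{"slide":[-0.03,0,0],"delta_rot":[0,0,0],"fingers":-1},{"slide":[-0.03,0,0],"delta_rot":[0,0,0],"fingers":-1},{"slide":[-0.03,0,0],"delta_rot":[0,0,0],"fingers":-1}])

```text
time_s: 14.58
tcp_pos: [0.5659, 0.1911, 0.1276]
eef_rot: [180.0, -0.0, -86.5]
contact_force: [-0.4, -1.2, -0.2]
gripper_width: 0.0197
gripper_force: 54.9
```

```bash
python3 asc.py s8
```

```text
[0.56588588 0.19106343 0.12760177] [-0.4252321  -1.17728403 -0.23007768] [-0.26237528 -0.0349952  -0.05665195] hook px [254.91671474 324.98508759]
302                                         .-%=##@:.           
303                                     . .:-:.:@ .             
304                                   . .:-:.:=.:               
305                                  :.:=:.-=:                  
306                                ::==:.-=:                    
307                              ::=-.:==-                      
308                              -- .==:                  :     
309                             ..:+::                    @    :
310                            .:.+-                     @@ .:.@
311                              +:                    @@::  @@=
312                            -=#                     =*    :+.
313                            -*%.                   .         
314                            :*#-                 .::+        
315                            :+#+              .:::@@+        
316                            :+#+        
[... 1215 characters left out ...]
                                         
336                                                             
337                                                             
338                                                             
339                                                             
340                                                             
341                                                             
342                                                             
343                                                             
344                                                             
345                                                             
col0 224
```

Request:
play_rows(rows=[{"slide":[-0.03,0,0],"delta_rot":[0,0,0],"fingers":-1},{"slide":[-0.03,0,0],"delta_rot":[0,0,0],"fingers":-1},{"slide":[-0.03,0,0],"delta_rot":[0,0,0],"fingers":-1},{"slide":[-0.03,0,0],"delta_rot":[0,0,0],"fingers":-1},{"slide":[-0.03,0,0],"delta_rot":[0,0,0],"fingers":-1},{"slide":[-0.02,0,0],"delta_rot":[0,0,0],"fingers":-1},{"slide":[0,0,0],"delta_rot":[0,0,0],"fingers":-1}])

```text
time_s: 15.5
tcp_pos: [0.5644, 0.2166, 0.1276]
eef_rot: [-180.0, 0.0, -86.5]
contact_force: [0.6, 0.6, -0.4]
gripper_width: 0.0194
gripper_force: 54.9
```

Request:
play_rows(rows=[{"slide":[-0.01,0,0],"delta_rot":[0,0,0],"fingers":-1},{"slide":[-0.01,0,0],"delta_rot":[0,0,0],"fingers":-1},{"slide":[0,0,0],"delta_rot":[0,0,0],"fingers":-1}])

```text
time_s: 15.88
tcp_pos: [0.5642, 0.2193, 0.1276]
eef_rot: [-180.0, 0.0, -86.5]
contact_force: [-0.5, 0.5, -0.4]
gripper_width: 0.0198
gripper_force: 54.9
```

Request:
play_rows(rows=[{"slide":[-0.007,0,0],"delta_rot":[0,0,0],"fingers":-1},{"slide":[-0.007,0,0],"delta_rot":[0,0,0],"fingers":-1},{"slide":[0,0,0],"delta_rot":[0,0,0],"fingers":-1}])

```text
time_s: 16.25
tcp_pos: [0.5641, 0.2214, 0.1276]
eef_rot: [-180.0, 0.0, -86.5]
contact_force: [-0.3, 0.3, -0.7]
gripper_width: 0.0198
gripper_force: 54.9
```

Request:
play_rows(rows=[{"slide":[-0.007,0,0],"delta_rot":[0,0,0],"fingers":-1},{"slide":[-0.007,0,0],"delta_rot":[0,0,0],"fingers":-1},{"slide":[0,0,0],"delta_rot":[0,0,0],"fingers":-1}])

```text
time_s: 16.62
tcp_pos: [0.564, 0.2236, 0.1276]
eef_rot: [-180.0, 0.0, -86.5]
contact_force: [1.2, 0.3, -0.7]
gripper_width: 0.0193
gripper_force: 54.9
```

Request:
play_rows(rows=[{"slide":[-0.007,0,0],"delta_rot":[0,0,0],"fingers":-1},{"slide":[0,0,0],"delta_rot":[0,0,0],"fingers":-1}])

```text
time_s: 16.88
tcp_pos: [0.5639, 0.2246, 0.1276]
eef_rot: [-180.0, 0.0, -86.5]
contact_force: [-0.0, -0.5, -1.7]
gripper_width: 0.0197
gripper_force: 54.9
```

Request:
play_rows(rows=[{"slide":[-0.007,0,0],"delta_rot":[0,0,0],"fingers":-1},{"slide":[0,0,0],"delta_rot":[0,0,0],"fingers":-1}])

```text
time_s: 17.12
tcp_pos: [0.5638, 0.2256, 0.1276]
eef_rot: [180.0, 0.0, -86.5]
contact_force: [-0.2, -0.3, -0.6]
gripper_width: 0.0196
gripper_force: 54.9
```

Request:
play_rows(rows=[{"slide":[-0.006,0,0],"delta_rot":[0,0,0],"fingers":-1},{"slide":[0,0,0],"delta_rot":[0,0,0],"fingers":-1}])

```text
time_s: 17.38
tcp_pos: [0.5637, 0.2265, 0.1276]
eef_rot: [-180.0, 0.0, -86.5]
contact_force: [-0.2, 0.1, -0.8]
gripper_width: 0.0197
gripper_force: 54.9
```

Request:
play_rows(rows=[{"slide":[-0.006,0,0],"delta_rot":[0,0,0],"fingers":-1},{"slide":[0,0,0],"delta_rot":[0,0,0],"fingers":-1}])

```text
time_s: 17.62
tcp_pos: [0.5635, 0.2271, 0.1274]
eef_rot: [180.0, -0.0, -86.5]
contact_force: [-1.0, -1.1, -1.2]
gripper_width: 0.0197
gripper_force: 54.9
```

```bash
python3 asc.py s9
```

```text
[0.56351262 0.22707489 0.12744051] [-1.02020662 -1.14453692 -1.15964945] [-0.49845925  0.04539105 -0.05453942] hook px [269.49845156 317.88489662]
295                                      . .%@@@@@+ .           
296                                     .*@@@@@@+ .             
297                                    . @@@@@= .               
298                                  .:+= %@= .                 
299                                 :==. +- .                   
300                               .:.  *:=                      
301                              ==%#-:=                        
302                             -*@@.                           
303                            :*@#                             
304                            :-..                             
305                            +-*                              
306                            =*#                              
307                            :*#:                             
308                            -*#+        :     .-.            
309                            :*#=.       
[... 1215 characters left out ...]
                                         
329                                                             
330                                                             
331                                                             
332                                                             
333                                                             
334                                                             
335                                                             
336                                                             
337                                                             
338                                                             
col0 239
```

Request:
play_rows(rows=[{"slide":[-0.005,0,0],"delta_rot":[0,0,0],"fingers":-1},{"slide":[0,0,0],"delta_rot":[0,0,0],"fingers":-1}])

```text
time_s: 17.92
tcp_pos: [0.5633, 0.2273, 0.1273]
eef_rot: [179.9, -0.1, -86.5]
contact_force: [-1.1, -5.3, -1.9]
gripper_width: 0.0195
gripper_force: 54.9
```

Request:
play_rows(rows=[{"slide":[-0.003,0,0],"delta_rot":[0,0,0],"fingers":-1},{"slide":[0,0,0],"delta_rot":[0,0,0],"fingers":-1}])

```text
time_s: 18.18
tcp_pos: [0.5632, 0.2274, 0.1272]
eef_rot: [179.9, -0.1, -86.5]
contact_force: [0.6, -6.2, -2.1]
gripper_width: 0.0194
gripper_force: 54.9
```

Request:
play_rows(rows=[{"slide":[0,0,0],"delta_rot":[0,0,0],"fingers":-1},{"slide":[0,0,0],"delta_rot":[0,0,0],"fingers":-1},{"slide":[0,0,0],"delta_rot":[0,0,0],"fingers":-1}])

```text
time_s: 18.55
tcp_pos: [0.5632, 0.2274, 0.1272]
eef_rot: [179.9, -0.1, -86.5]
contact_force: [0.4, -6.4, -1.7]
gripper_width: 0.0195
gripper_force: 54.9
```

Request:
play_rows(rows=[{"slide":[0.009,0,0],"delta_rot":[0,0,0],"fingers":-1},{"slide":[0.008,0,0],"delta_rot":[0,0,0],"fingers":-1},{"slide":[0,0,0],"delta_rot":[0,0,0],"fingers":-1}])

```text
time_s: 18.92
tcp_pos: [0.564, 0.2265, 0.1278]
eef_rot: [-180.0, 0.1, -86.5]
contact_force: [-0.9, 0.0, -1.3]
gripper_width: 0.0194
gripper_force: 54.9
```

Request:
play_rows(rows=[{"slide":[0,0,-0.015],"delta_rot":[0,0,0],"fingers":-1},{"slide":[0,0,-0.02],"delta_rot":[0,0,0],"fingers":-1},{"slide":[0,0,-0.02],"delta_rot":[0,0,0],"fingers":-1},{"slide":[0,0,-0.03],"delta_rot":[0,0,0],"fingers":-1},{"slide":[0,0,-0.1],"delta_rot":[0,0,0],"fingers":-1},{"slide":[0,0,-0.2],"delta_rot":[0,0,0],"fingers":-1},{"slide":[0,0,-0.27],"delta_rot":[0,0,0],"fingers":-1},{"slide":[0,0,0],"delta_rot":[0,0,0],"fingers":-1}])

```text
time_s: 19.92
tcp_pos: [0.5657, 0.2269, 0.2308]
eef_rot: [-179.6, 0.2, -86.5]
contact_force: [0.4, 1.3, -2.0]
gripper_width: 0.0197
gripper_force: 54.9
```

Run:
```python
from fit import *
np.set_printoptions(precision=4,suppress=True,linewidth=200)
s=r.get_state();print(s['tcp_pos'],s['eef_rot'],s['contact_force'],s['moment'],s['joints'])
snap('scene','s10');d=np.abs(load('s10')-load('s0'))
for y in range(285,340):print(y,''.join(' .:-=+*#%@'[min(9,int(v/11))] for v in d[y,225:320]))
```

```text
[0.5657 0.2269 0.2308] [-179.6083    0.2024  -86.4751] [ 0.4431  1.3026 -1.973 ] [ 0.1846 -0.0165 -0.0219] [ 40.246   14.0165  -8.0126   0.0779 -67.536  -36.7513]
285                                                                                                
286                                                                                                
287                                                                                                
288                                                                                                
289                                                                                                
290                                                                                                
291                                                                                                
292                                                                                                
293                                                                                                
294                                  
[... 3766 characters left out ...]
                                                                                   ..           
333                                                                                                
334                                                                                                
335                                                                                                
336                                                                                                
337                                                                                                
338                                                                                                
339
```

Request:
play_rows(rows=[{"slide":[-0.15,0.12,0],"delta_rot":[0,0,0],"fingers":-1},{"slide":[-0.2,0.2,0],"delta_rot":[0,0,0],"fingers":-1},{"slide":[-0.2,0.2,0],"delta_rot":[0,0,0],"fingers":-1},{"slide":[-0.165,0.1,0],"delta_rot":[0,0,0],"fingers":-1},{"slide":[0,0,0],"delta_rot":[0,0,-1],"fingers":-1},{"slide":[0,0,0],"delta_rot":[0,0,-1],"fingers":-1},{"slide":[0,0,0],"delta_rot":[0,0,-1],"fingers":-1},{"slide":[0,0,0],"delta_rot":[0,0,-1],"fingers":-1}])

```text
time_s: 20.98
tcp_pos: [0.4639, 0.3269, 0.2251]
eef_rot: [179.9, -0.0, -68.0]
contact_force: [0.1, -0.1, -0.3]
gripper_width: 0.0199
gripper_force: 54.9
```

Request:
play_rows(rows=[{"slide":[0,0,0],"delta_rot":[0,0,-1],"fingers":-1},{"slide":[0,0,0],"delta_rot":[0,0,-1],"fingers":-1},{"slide":[0,0,0],"delta_rot":[0,0,-1],"fingers":-1},{"slide":[0,0,0],"delta_rot":[0,0,-1],"fingers":-1},{"slide":[0,0,0],"delta_rot":[0,0,-1],"fingers":-1},{"slide":[0,0,0],"delta_rot":[0,0,-1],"fingers":-1},{"slide":[0,0,0],"delta_rot":[0,0,-1],"fingers":-1},{"slide":[0,0,0],"delta_rot":[0,0,-1],"fingers":-1}])

```text
time_s: 21.98
tcp_pos: [0.464, 0.3269, 0.2251]
eef_rot: [179.9, 0.0, -31.4]
contact_force: [-0.5, 1.0, -1.2]
gripper_width: 0.0194
gripper_force: 54.9
```

Request:
play_rows(rows=[{"slide":[0,0,0],"delta_rot":[0,0,-1],"fingers":-1},{"slide":[0,0,0],"delta_rot":[0,0,-1],"fingers":-1},{"slide":[0,0,0],"delta_rot":[0,0,-1],"fingers":-1},{"slide":[0,0,0],"delta_rot":[0,0,-1],"fingers":-1},{"slide":[0,0,0],"delta_rot":[0,0,0],"fingers":-1},{"slide":[0,0,0],"delta_rot":[0,0,0],"fingers":-1}])

```text
time_s: 22.72
tcp_pos: [0.4642, 0.3271, 0.2255]
eef_rot: [180.0, 0.0, -13.3]
contact_force: [0.2, 0.7, -1.2]
gripper_width: 0.0195
gripper_force: 54.9
```

Run:
```python
from fit import *
np.set_printoptions(precision=4,suppress=True,linewidth=200)
s=r.get_state();print(s['tcp_pos'],s['eef_rot'],s['contact_force'],s['moment'])
snap('wrist','w4')
for f in('w2','w3','w4'):
    g=load(f);print(f,g[165:215:2,321].astype(int));print([ (y,int(np.argmax(np.diff(g[y,300:321]))+300),int(np.argmin(np.diff(g[y,321:342]))+321)) for y in(60,100,150)])
```

```text
[0.4642 0.3271 0.2255] [179.9592   0.0254 -13.2682] [ 0.2173  0.7279 -1.2215] [ 0.0053  0.0274 -0.0275]
w2 [217 217 216 216 216 198 150 219 216 215 215 215 215 214 214 214 213 214 213 212 217 133  43  54  58]
[(60, 313, 328), (100, 312, 329), (150, 312, 329)]
w3 [227 226 226 226 227 218 133 231 225 225 226 225 224 224 224 224 224 223 223 223 227 149  81  86  86]
[(60, 313, 328), (100, 313, 328), (150, 313, 327)]
w4 [255 255 255 255 255 224 173 255 254 254 255 255 255 252 252 252 251 251 251 250 254 176 108 111 112]
[(60, 312, 323), (100, 312, 329), (150, 303, 326)]
```

Request:
play_rows(rows=[{"slide":[0.009,-0.004,0.1],"delta_rot":[0,0,0],"fingers":-1},{"slide":[0,0,0.25],"delta_rot":[0,0,0],"fingers":-1},{"slide":[0,0,0.25],"delta_rot":[0,0,0],"fingers":-1},{"slide":[0,0,0.15],"delta_rot":[0,0,0],"fingers":-1},{"slide":[0,0,0.1],"delta_rot":[0,0,0],"fingers":-1},{"slide":[0,0,0.1],"delta_rot":[0,0,0],"fingers":-1},{"slide":[0,0,0.05],"delta_rot":[0,0,0],"fingers":-1},{"slide":[0,0,0],"delta_rot":[0,0,0],"fingers":-1}])

```text
time_s: 23.78
tcp_pos: [0.4658, 0.3275, 0.0756]
eef_rot: [180.0, 0.0, -13.2]
contact_force: [0.5, 0.6, -1.4]
gripper_width: 0.0196
gripper_force: 54.9
```

Request:
play_rows(rows=[{"slide":[0,0,0.04],"delta_rot":[0,0,0],"fingers":-1},{"slide":[0,0,0.025],"delta_rot":[0,0,0],"fingers":-1},{"slide":[0,0,0],"delta_rot":[0,0,0],"fingers":-1}])

```text
time_s: 24.15
tcp_pos: [0.4658, 0.3275, 0.0659]
eef_rot: [180.0, 0.0, -13.2]
contact_force: [-0.0, -0.4, -1.3]
gripper_width: 0.0197
gripper_force: 54.9
```

Request:
play_rows(rows=[{"slide":[0,0,0.01],"delta_rot":[0,0,0],"fingers":-1},{"slide":[0,0,0.006],"delta_rot":[0,0,0],"fingers":-1},{"slide":[0,0,0],"delta_rot":[0,0,0],"fingers":-1}])

```text
time_s: 24.52
tcp_pos: [0.4658, 0.3276, 0.0637]
eef_rot: [180.0, 0.0, -13.2]
contact_force: [0.7, -0.2, -1.2]
gripper_width: 0.0196
gripper_force: 54.9
```

Request:
play_rows(rows=[{"slide":[0,0,0.006],"delta_rot":[0,0,0],"fingers":-1},{"slide":[0,0,0],"delta_rot":[0,0,0],"fingers":-1}])

```text
time_s: 24.78
tcp_pos: [0.4659, 0.3276, 0.0627]
eef_rot: [180.0, 0.0, -13.2]
contact_force: [-0.2, -0.8, -1.3]
gripper_width: 0.0199
gripper_force: 54.9
```

Request:
play_rows(rows=[{"slide":[0,0,0.004],"delta_rot":[0,0,0],"fingers":-1},{"slide":[0,0,0],"delta_rot":[0,0,0],"fingers":-1}])

```text
time_s: 25.02
tcp_pos: [0.4659, 0.3277, 0.0625]
eef_rot: [-180.0, -0.0, -13.2]
contact_force: [-1.3, -1.1, 2.3]
gripper_width: 0.0195
gripper_force: 54.9
```

Request:
play_rows(rows=[{"slide":[0,0,0.004],"delta_rot":[0,0,0],"fingers":-1},{"slide":[0,0,0],"delta_rot":[0,0,0],"fingers":-1}])

```text
time_s: 25.28
tcp_pos: [0.4659, 0.3276, 0.0624]
eef_rot: [-180.0, -0.0, -13.1]
contact_force: [-4.2, -2.0, 8.5]
gripper_width: 0.0198
gripper_force: 54.9
```

Request:
play_rows(rows=[{"slide":[0,0,-0.004],"delta_rot":[0,0,0],"fingers":-1},{"slide":[0,0,0],"delta_rot":[0,0,0],"fingers":-0.5},{"slide":[0,0,0],"delta_rot":[0,0,0],"fingers":-0.2},{"slide":[0,0,0],"delta_rot":[0,0,0],"fingers":0},{"slide":[0,0,0],"delta_rot":[0,0,0],"fingers":0},{"slide":[0,0,0],"delta_rot":[0,0,0],"fingers":0}], squeeze=20)

```text
time_s: 26.02
tcp_pos: [0.4659, 0.3276, 0.0621]
eef_rot: [180.0, 0.0, -13.2]
contact_force: [-0.2, 0.7, 0.2]
gripper_width: 0.0436
gripper_force: 0.0
```

Request:
play_rows(rows=[{"slide":[0,0,-0.05],"delta_rot":[0,0,0],"fingers":0},{"slide":[0,0,-0.2],"delta_rot":[0,0,0],"fingers":0},{"slide":[0,0,-0.3],"delta_rot":[0,0,0],"fingers":0},{"slide":[0,0,-0.3],"delta_rot":[0,0,0],"fingers":0},{"slide":[0,0,-0.3],"delta_rot":[0,0,0],"fingers":0},{"slide":[-0.3,0,-0.2],"delta_rot":[0,0,0],"fingers":0},{"slide":[0,0,0],"delta_rot":[0,0,0],"fingers":0}])

```text
time_s: 26.9
tcp_pos: [0.4213, 0.3391, 0.2686]
eef_rot: [-179.7, -0.1, -13.1]
contact_force: [-0.1, 0.3, -0.5]
gripper_width: 0.0442
gripper_force: 0.0
```

Run:
```python
from h import *
snap('scene','s11');i=cv2.imread('pics/s11.png');o=cv2.imread('pics/s0.png')
c=lambda i,x,y,w,h:cv2.resize(i[y:y+h,x:x+w],(400,300),interpolation=cv2.INTER_CUBIC)
cv2.imwrite('pics/c5.png',np.vstack([np.hstack([c(o,320,225,120,90),c(i,320,225,120,90)]),np.hstack([c(i,170,255,160,120),c(i,235,290,80,60)])]))
d=np.abs(i.astype(int)-o).max(2);ys,xs=np.where(d[220:320,330:460]>40);print(len(ys),(xs.min()+330,xs.max()+330,ys.min()+220,ys.max()+220) if len(ys) else 0)
```

```text
310 (np.int64(333), np.int64(390), np.int64(231), np.int64(299))
```

View pics/c5.png

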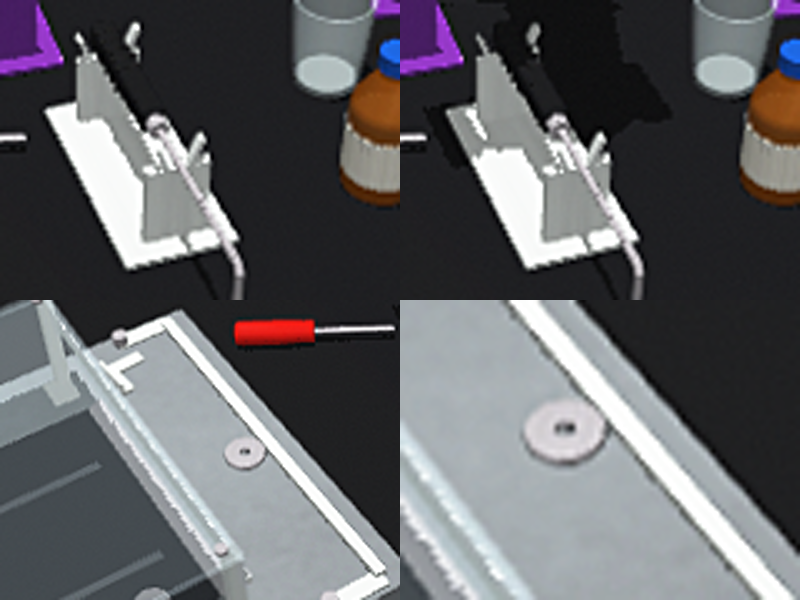

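The rod lies on its rest as at the start (collar at the same pixel, bend near scene (391,304)), with only the arm's shadow added. The washer lies flat at about (268,316), touching the stop bar. The bystanders haven't moved, so I'm handing in.

```bash
python3 -c "
from plant import r
print(r.close_job())"
```

```text
the job is handed in; nothing more can be done
None
```

The job is handed in: the washer lies flat on the front deck against the stop bar, seated with a pull of about 6 N. The rod is back on its rest with the hook down, and the last picture shows nothing else moved.

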